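# Set the mitre trimmer's fence over by one hole

### The arm

A 6-joint arm with a two-finger parallel gripper is mounted at the origin on the work surface. World frame = base frame: x ahead of the robot, y to its left, z up, the work surface at z = 0. Lengths are in m, angles in degrees, forces in N, time in s.
With the tool pointing down it reaches from about 0.25 to 0.725 m from the base axis. Payload 9.7 kg.
Tool frame: the origin (TCP) lies midway between the tips of the shut fingers; the grasp point (between the pads) lies 19 mm behind it; z points along the fingers, y is the line along which they close (so a half turn about z gives the same grasp; the last joint's range is limited). The gripper opens to 85 mm and grips with 20 to 120 N. Pads are 22 mm wide; open, the fingers measure 114 mm over their backs; the gripper's body (76 mm by 85 mm) begins 54 mm behind the grasp point. The pads swing forward as they close: fully open they stand 13 mm farther back than shut.
Start: joints at [-68.812, 4.979, 10.078, 95.1, 0, 90], TCP at [0.199, -0.513, 0.231] pointing down, gripper open.
Joint ranges: [-179.16, 179.16], [-48.56, 103.87], [-65.8, 70.77], [-126.05, 130.52], [-82.76, 87.17], [-180, 180]. Speed limits (degrees/s): [127.2, 127.2, 147.25, 180, 180, 180].

### API

Orientations are given as [roll, pitch, yaw] about the fixed x, y, z axes, in that order (R = Rz(yaw) Ry(pitch) Rx(roll)).
In Python, from workcell import bot gives the robot as it stands.
- The arm moves only by the shell command python3 -m crank 'ROWS' [FORCE]. ROWS is JSON, a list of rows, each an object with "gripper": the finger opening in mm, from 0 to 85.4; "travel": the shift along the tool's x, y, z in mm, a list of three; "twist": the turn, a rotation vector about the tool's x, y, z in rad, a list of three. In form: [{"gripper": gripper, "travel": [tx, ty, tz], "twist": [rx, ry, rz]}, ...]. A call has 1 to 12 rows; each row shifts and turns the commanded pose from where the row before left it, along the tool's axes as they then stand; what a row does not reach is not made up. A row lasts 1/8 s, in which the tool goes at most 62.5 mm and 10.7 degrees, less where a joint would pass 70% of its speed; a pose out of reach is approached as far as the arm can. A call is refused whole if a number of a shift passes 62.5 or a number of a turn 0.188, either way. A call with a gripper value outside its range is refused whole. The fingers move at their own pace and stop on an object; FORCE is the grip in N (left out, the last holds). Time passes only in rows, so rows that do not move let the fingers close. It gives the time, the measured TCP pose, the force, the opening and the grip force at its end, in the units of the state.
- bot.get_obs(): the state, without advancing time (a new reading comes with each control period).
- bot.camera(name): name is "scene" or "top"; returns the picture (480x640x3 uint8, red, green, blue); there is no depth.
- bot.calibration(name): a dict with "vfov" (degrees; the focal length in pixels is half the picture's height over the tangent of half this angle, whatever the lens; pixels are square), "cx", "cy" (the principal point, pixels), "k1" (the pictures are not rectified: a ray, as slopes to the right and down, at radius r is drawn at 1 + k1 r^2 times it, then the intrinsics apply), "camera_from_world" (4x4, takes a point from world to camera coordinates). Camera axes: x right, y down, z forward; pixel columns grow to the right and rows downward; lengths in m; the calibration is good to about 2 mm. A picture is of the moment at which its call begins. calibration takes no time and is no camera call.
- bot.job_done(): hands the job in; it is judged then, once.
The state is a dict: "time": time; "q": joint angles; "qd": joint speeds; "joint_efforts": joint torques, N m; "ee_pos": TCP position; "tcp_rot": TCP orientation; "wrist_force": force on the tool from outside, world axes, zero at the start; "torque": the same for the moment, N m; "opening": finger opening in m; "grasp_force": force on a finger pad.
Only numpy, scipy, OpenCV 4.12 (cv2) and the standard library are available. Lean on these libraries where they do the work, as an engineer would, in place of code of your own. Each camera call takes 0.05 s, during which the arm holds its last target. There are 200 camera calls.

### The job

The angle fence of the card and moulding trimmer is locked by a spring index pin with a pull ring. Hook a fingertip under the ring (do not pinch it), lift the pin out of its hole, swing the ring end of the fence exactly one hole to the right as seen from the robot, the side of the knife's grip, and let the pin drop fully home in that hole. Leave everything else where it is and finish clear of everything.

Things in the scene. Friction and masses are not known exactly. Their poses are not given: they have to be found in the camera images.
- trimmer: bench trimmer for card and moulding, fixed: grey baseboard 320 x 440 mm, drilled aluminium bed 300 x 420 mm with its top 36 mm above the table, guillotine knife along the far edge (73 mm high) whose black grip sticks out at the right end. Origin: centre of its underside, on the table. x points from the front edge (robot's side) to the knife, y left, z up. Turned up to 0.25 rad either way
- pivot (a point): vertical axis on which the fence swings, at bed height, in the trimmer's frame (85, 0, 36) mm. Seven index holes 10.5 mm wide lie in the bed on an arc of 200 mm radius about it, 15 degrees (0.262 rad, 52 mm) apart, three on either side of the middle one
- hole_now (a point): mouth of the middle hole, in which the pin sits at the start; in the trimmer's frame (-115, 0, 36) mm
- hole_next (a point): mouth of the next hole to the right, where the pin must go; in the trimmer's frame (-108, -52, 36) mm
- fence (a joint): fence angle, rad: 0 in the middle hole, pointing from the pivot to the trimmer's front edge; positive as its ring end goes right (-y; counter-clockwise from above); next hole +0.262. Arm 36 mm wide, top 10 mm above the bed, reaching 223 mm from the pivot, with an upright strip 31 mm high. Friction 0.15 N m: stays where left; free only with the pin up. Pin in a 25 mm barrel, top 40 mm above the bed
- pin (a joint): lift of the spring index pin, m: 0 home in a hole; clear of the bed from 0.010; stop at 0.022. Spring and weight pull it down: 3.3 N home, 6 N at the stop. Pin 8 mm across, round tip, 1.2 mm of play in a hole: let go within 3 mm of a hole it centres itself and drops in; let go between holes it rides on the bed (about 0.010) and drops in when pushed over a hole
- pull_ring: steel ring rigid on the pin's top, rising with the pin, turning with the fence: 50 mm inside, 62 outside, bar 6 mm. Origin: centre of its opening; pin home: 107 mm above the table, 18 mm from the pin's axis toward the pivot. x normal to the ring: along the fence toward the pivot, 40 degrees down; y left; z up in its plane, so the ring leans back 40 degrees. 30 N or more on it (pinching) is a fault
- ring_top (a point): middle of the underside of the ring's top bar, where a finger lifts; pin home: 127 mm above the table, 34 mm from the pin's axis toward the pivot (the ring's foot: 83 mm above the table). A fingertip slanting forward and down goes in from the robot's side; behind the ring stands only the low fence. Axes as the ring's
- moulding: bystander: loose strip of wooden frame moulding 150 x 24 x 18 mm, lying on the bed to the left of the fence. Origin: centre of its underside
- paint_jar: bystander: small loose green paint jar, 52 mm across, 48 mm high, on the bed towards its far right corner. Origin: centre of its underside
- thermos: bystander: lilac vacuum flask, 68 mm across, 215 mm high, standing on the table to the left or right of the trimmer. Origin: centre of its underside
- tumbler: bystander: clear plastic tumbler 86 mm across, 105 mm high, with a brush leaning in it up to 190 mm, on the table beside the trimmer. Origin: centre of its underside
- water_bottle: bystander: clear bottle with grey cap, 62 mm across, 135 mm high, on the table beside the trimmer. Origin: centre of its underside
- brush: bystander: loose paintbrush 195 mm long, 10 mm thick, lying on the table, nearer the robot than the trimmer and to the left. Origin: near its middle, on the table
- bud_box: bystander: yellow cotton-bud box 62 x 90 x 38 mm on the table beside the trimmer. Origin: centre of its underside
- frame_corner: bystander: L-shaped wooden frame corner with legs 110 mm long, 26 mm wide, 16 mm high, lying on the table, nearer the robot than the trimmer and to the right. Origin: near its bend, on the table

How it is judged (in metres and radians):
On the way, in this order (a step that is already met when the one before it is completed fails the run):
1. the pin is lifted clear of its hole by a finger under the ring (value of joint pin above 0.0098 m and contact force between the fingers and pull_ring above 1 N), for 0.1 s.
2. with the pin out, the fence is swung more than half way to the next hole on the right (value of joint fence above 0.14 rad and value of joint pin above 0.006 m).
3. the pin has dropped home in the next hole (value of joint fence between 0.2468 and 0.2768 rad and value of joint pin below 0.0025 m), for 0.2 s.
At the end, for the whole second after the job is handed in: The fence stands at the next hole to the right (0.262 rad, within 0.015 rad), the pin is home in it (less than 2.5 mm up), all at rest, and every bystander is within 20 mm of where it stood (all of step 3 and velocity of joint fence between -0.05 and 0.05 rad/s and distance of each of moulding, paint_jar, thermos, tumbler, water_bottle, brush, bud_box, frame_corner from where it was at the start of the episode below 0.02 m); the robot touches nothing.
It fails at once if the fence is swung past the next hole, or to the left (value of joint fence above 0.37 rad or value of joint fence below -0.1 rad).
It fails at once if the ring is pinched or strained (30 N or more on it) (contact force between the fingers and pull_ring above 30 N).
It fails at once if a bystander is moved by more than 20 mm, or lifted (distance of any of moulding, paint_jar, thermos, tumbler, water_bottle, brush, bud_box, frame_corner from where it was at the start of the episode above 0.02 m).
It also fails if it takes over 45 s, if anything falls off the work surface, if the arm or the gripper's body presses on something with over 40 N, if the wrist force passes 120 N, or if a joint passes its speed limit or range.

## Working session

There is one attempt and no reset: what is moved stays moved. The work goes in short steps, Python scripts to look and compute and a shell command to move; the robot and the scene stay as the last step left them, time stands still between calls to the robot, and variables do not carry over. Pictures are saved under pics/ and viewed, at most 10 in all, crops included, and the job is handed in when it is done.

```bash
mkdir -p pics; python3 - <<'E'
from workcell import bot
import cv2
for n in("scene","top"):
    cv2.imwrite(f"pics/{n}0.png",bot.camera(n)[:,:,::-1]); c=bot.calibration(n); print(n,c)
o=bot.get_obs();print(o["time"],o["ee_pos"],o["tcp_rot"],o["wrist_force"],o["opening"])
E
```

```text
scene {'vfov': 48.120817852104196, 'cx': 321.35747015222097, 'cy': 238.48277853051846, 'k1': -0.13191543251722684, 'camera_from_world': array([[-0.74239995,  0.6698966 ,  0.00899201,  0.39609405],
       [ 0.44831615,  0.50672203, -0.73637315, -0.13221978],
       [-0.49785032, -0.54265213, -0.67651587,  1.78622936],
       [ 0.        ,  0.        ,  0.        ,  1.        ]])}
top {'vfov': 43.50594474992016, 'cx': 327.3608374076789, 'cy': 242.92779067234738, 'k1': -0.06118539762770196, 'camera_from_world': array([[ 0.00410137, -0.99988116,  0.01486108, -0.03962637],
       [-0.99732273, -0.00517501, -0.07294235,  0.5225288 ],
       [ 0.07301059, -0.01452213, -0.99722543,  1.42424653],
       [ 0.        ,  0.        ,  0.        ,  1.        ]])}
0.1 [ 0.19870386 -0.51262774  0.230683  ] [-1.79933752e+02 -9.53932097e-04  2.11862803e+01] [-0.03202029  0.71199728  0.32572149] 0.08516583630879501
```

View pics/scene0.png

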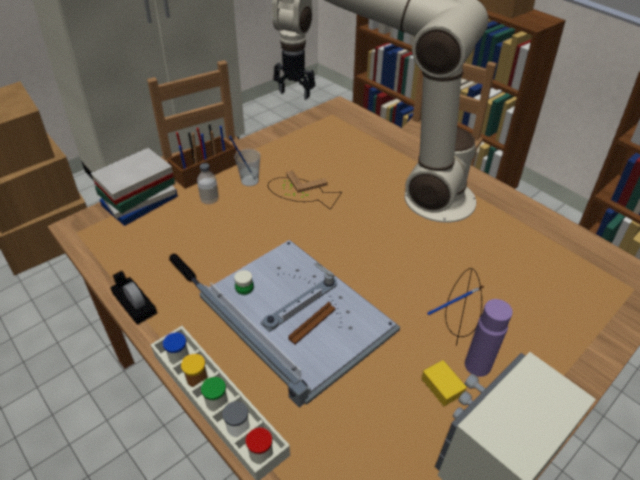

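View pics/top0.png

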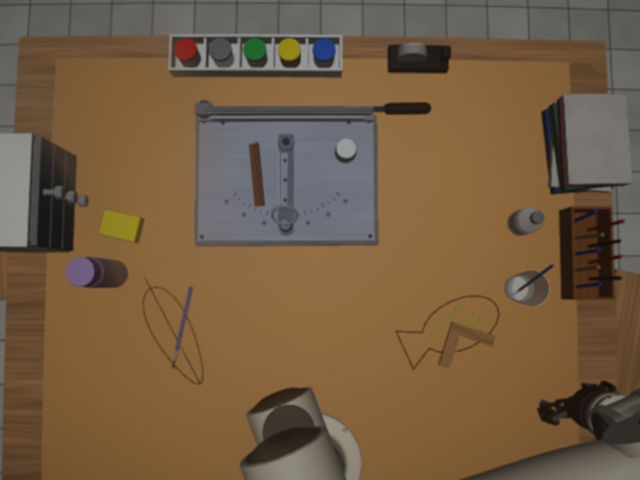

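The scene view shows the whole bench. The top view shows the trimmer nearly square: bed front corners at about (197,243) and (377,243), pivot (286,142) and ring (285,216). I'll enlarge that area next.

```bash
cat > h.py <<'E'
import numpy as np, cv2
from workcell import bot
def K(c):
    f=240/np.tan(np.radians(c["vfov"]/2)); return f
def back(n,uv,z):
    c=bot.calibration(n);f=K(c);d=(np.array(uv,float)-[c["cx"],c["cy"]])/f
    s=d.copy()
    for _ in range(20): s=d/(1+c["k1"]*(s@s))
    T=c["camera_from_world"];R=T[:3,:3];o=-R.T@T[:3,3];r=R.T@np.r_[s,1]
    return o+r*(z-o[2])/r[2]
def proj(n,p):
    c=bot.calibration(n);T=c["camera_from_world"];q=T[:3,:3]@p+T[:3,3];s=q[:2]/q[2]
    return s*(1+c["k1"]*(s@s))*K(c)+[c["cx"],c["cy"]]
E
python3 - <<'E'
import cv2
t=cv2.imread("pics/top0.png");s=cv2.imread("pics/scene0.png")
a=cv2.resize(t[95:255,185:387],None,fx=3.9,fy=3.7,interpolation=cv2.INTER_CUBIC)
a=cv2.resize(t[100:250,190:390],(800,600),interpolation=cv2.INTER_CUBIC)
b=cv2.resize(s[230:405,190:410],(754,600),interpolation=cv2.INTER_CUBIC)
cv2.imwrite("pics/t1.png",a)
b=cv2.resize(s[255:345,250:370],(800,600),interpolation=cv2.INTER_CUBIC)
cv2.imwrite("pics/s1.png",b)
E
```

```text
(no output)
```

View pics/t1.png

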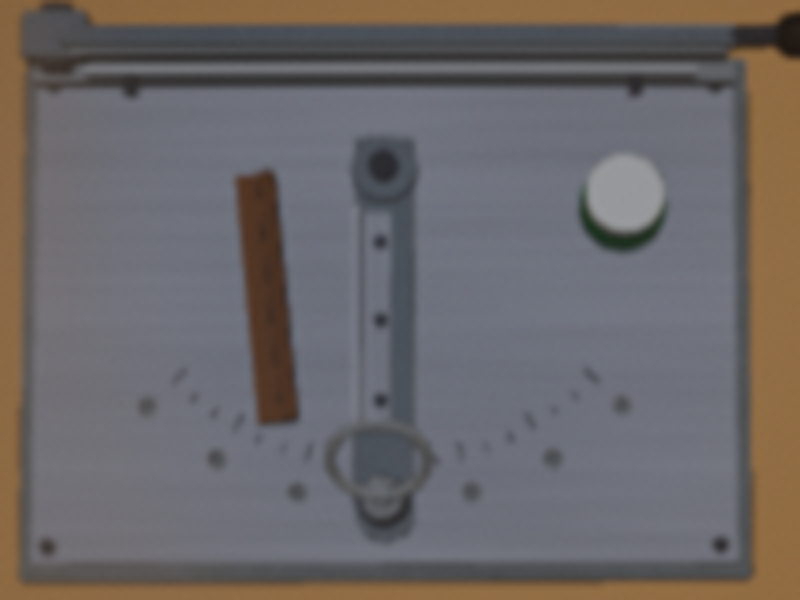

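View pics/s1.png

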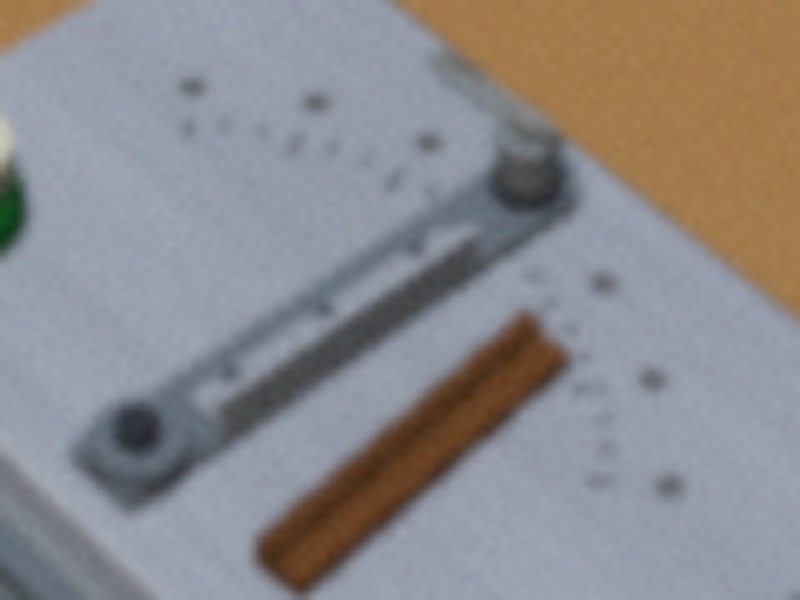

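The crops show the six free holes. In the top crop they are at (147,406), (217,458), (297,492), (471,492), (553,458) and (622,405), with the ring's top bar around (380,428). Next I'll fit the trimmer's pose from the holes in both views.

```bash
cat >> h.py <<'E'
def tw(P,p):
    x,y,th=P; c,s=np.cos(th),np.sin(th); return np.array([x+c*p[0]-s*p[1],y+s*p[0]+c*p[1],p[2]])
def fpt(a,r,z): # point on the fence at radius r, angle a, trimmer frame
    return np.array([.085-r*np.cos(a),-r*np.sin(a),z])
E
python3 - <<'E'
from h import *
from scipy.optimize import least_squares
T={-45:(147,406),-30:(217,458),-15:(297,492),15:(471,492),30:(553,458),45:(622,405)}
S={45:(192,87),30:(316,102),15:(429,142),-15:(602,283),-30:(652,379),-45:(669,487)}
ob=[]
for a,(u,v) in T.items(): ob.append(("top",a,((u+.5)/4-.5+190,(v+.5)/4-.5+100)))
for a,(u,v) in S.items(): ob.append(("scene",a,((u+.5)/(20/3)-.5+250,(v+.5)/(20/3)-.5+255)))
def res(P,names): return np.concatenate([proj(n,tw(P,fpt(np.radians(a),.2,.036)))-uv for n,a,uv in ob if n in names])
for nm in (["top"],["scene"],["top","scene"]):
    r=least_squares(res,[.5,.08,0],args=(nm,)); print(nm,r.x.round(4),np.abs(r.fun).max().round(2))
P=r.x
for nme,p in dict(pivot=fpt(0,0,.036),now=fpt(0,.2,.036),next=fpt(np.radians(15),.2,.036),ringtop=fpt(0,.166,.127),ringc=fpt(0,.182,.107)).items(): print(nme,tw(P,p).round(4))
q=proj("top",tw(P,fpt(0,.166,.127)));print("ringtop in crop",((q-[190,100]+.5)*4-.5).round(0))
E
```

```text
['top'] [0.6777 0.0629 0.0068] 0.16
['scene'] [0.6789 0.0628 0.0067] 0.14
['top', 'scene'] [0.6782 0.0628 0.0066] 0.34
pivot [0.7632 0.0633 0.036 ]
now [0.5632 0.062  0.036 ]
next [0.5703 0.0103 0.036 ]
ringtop [0.5972 0.0623 0.127 ]
ringc [0.5812 0.0621 0.107 ]
ringtop in crop [376. 425.]
```

```bash
python3 -m crank '[{"gripper":0,"travel":[0,0,-40],"twist":[0,0,0.18]},{"gripper":0,"travel":[0,0,-40],"twist":[0,0,0.18]},{"gripper":0,"travel":[20,-40,0],"twist":[0,0,0]},{"gripper":0,"travel":[20,-40,0],"twist":[0,0,0]},{"gripper":0,"travel":[20,-40,0],"twist":[0,0,0]},{"gripper":0,"travel":[20,-40,0],"twist":[0,0,0]},{"gripper":0,"travel":[20,-40,0],"twist":[0,0,0]},{"gripper":0,"travel":[20,-40,0],"twist":[0,0,0]},{"gripper":0,"travel":[20,-40,0],"twist":[0,0,0]},{"gripper":0,"travel":[20,-40,0],"twist":[0,0,0]},{"gripper":0,"travel":[20,-40,0],"twist":[0,0,0]},{"gripper":0,"travel":[0,0,0],"twist":[0,0,0]}]'
```

```text
time: 1.6
ee_pos: [0.376, -0.149, 0.311]
tcp_rot: [-180.0, 0.0, 0.8]
wrist_force: [-0.5, -0.5, -0.1]
opening: 0.0002
grasp_force: 0.0
```

```bash
python3 -m crank '[{"gripper":0,"travel":[18,-42,8],"twist":[0,0,0]},{"gripper":0,"travel":[18,-42,8],"twist":[0,0,0]},{"gripper":0,"travel":[18,-42,8],"twist":[0,0,0]},{"gripper":0,"travel":[18,-42,8],"twist":[0,0,0]},{"gripper":0,"travel":[18,-42,8],"twist":[0,0,0]},{"gripper":0,"travel":[0,0,0],"twist":[0,0.175,0]},{"gripper":0,"travel":[0,0,0],"twist":[0,0.175,0]},{"gripper":0,"travel":[0,0,0],"twist":[0,0.175,0]},{"gripper":0,"travel":[0,0,0],"twist":[0,0.175,0]},{"gripper":0,"travel":[0,0,0],"twist":[0,0.173,0]},{"gripper":0,"travel":[0,0,0],"twist":[0,0,0]},{"gripper":0,"travel":[0,0,0],"twist":[0,0,0]}]'
cat >> h.py <<'E'
from scipy.spatial.transform import Rotation as Rn
P=[.6782,.0628,.0066]
def tgt(a,along=0,up=0,lift=0):
    """pose: ring centre (fence angle a, pin lift), moved along its normal / up in its plane (m)"""
    th=P[2]+a; R=Rn.from_euler("xyz",[180,-50,np.degrees(th)],degrees=True)
    return tw(P,fpt(a,.182,.107+lift))+R.as_matrix()@[up,0,along],R
def delta(p,R):
    o=bot.get_obs(); R0=Rn.from_euler("xyz",o["tcp_rot"],degrees=True)
    print("ee",np.round(o["ee_pos"],4),np.round(o["tcp_rot"],2),"F",np.round(o["wrist_force"],1),"t",o["time"])
    print("travel mm",(1e3*(R0.inv().apply(p-np.array(o["ee_pos"])))).round(1),"twist",(R0.inv()*R).as_rotvec().round(4),"q",np.round(o["q"]))
E
python3 - <<'E'
from h import *
delta(*tgt(0,-.07))
E
```

```text
time: 3.1
ee_pos: [0.5043, 0.0244, 0.2821]
tcp_rot: [-178.0, -47.6, 1.7]
wrist_force: [-0.2, 0.2, 0.0]
opening: 0.0002
grasp_force: 0.0
ee [0.5043 0.0244 0.2821] [-177.96  -47.59    1.69] F [-0.2  0.2  0. ] t 3.1
travel mm [-79.6 -32.9 107. ] twist [-0.0529  0.0423  0.0144] q [  2. -49. -38.  53.   2. 180.]
```

```bash
python3 -m crank '[{"gripper":0,"travel":[-25,-16,25],"twist":[0,0,-0.18]},{"gripper":0,"travel":[-25,-16,25],"twist":[0,0,-0.18]},{"gripper":0,"travel":[0,0,0],"twist":[0,0,-0.185]},{"gripper":0,"travel":[0,0,0],"twist":[0,0,-0.185]},{"gripper":0,"travel":[0,0,0],"twist":[0,0,-0.185]},{"gripper":0,"travel":[0,0,0],"twist":[0,0,-0.185]},{"gripper":0,"travel":[0,0,0],"twist":[0,0,-0.185]},{"gripper":0,"travel":[0,0,0],"twist":[0,0,-0.185]},{"gripper":0,"travel":[0,0,0],"twist":[0,0,-0.185]},{"gripper":0,"travel":[0,0,0],"twist":[0,0,0]}]'
python3 - <<'E'
from h import *
delta(*tgt(0,-.07))
E
```

```text
time: 4.35
ee_pos: [0.5133, 0.0549, 0.2126]
tcp_rot: [132.8, 2.1, 96.4]
wrist_force: [0.5, -0.2, 0.5]
opening: -0.0002
grasp_force: 0.0
ee [0.5133 0.0549 0.2126] [132.78   2.12  96.45] F [ 0.5 -0.2  0.5] t 4.35
travel mm [  7.5 -34.1  52. ] twist [-0.0809 -0.0067  1.6679] q [  7. -49. -45.  46.  -2.  89.]
```

```bash
cat > kin.py <<'E'
from h import *
from scipy.optimize import least_squares
# (q2,q3,q4,r,z) observed
o=bot.get_obs(); q=o["q"]; print(np.round(q,2))
D=[(4.979,10.078,95.1,np.hypot(.19870,.51263),.23068),(-49,-38,53,.5049,.2821),(q[1],q[2],q[3],np.hypot(*o["ee_pos"][:2]),o["ee_pos"][2])]
def fk(m,q2,q3,q4):
    L,h,fx,fz,t=m; a,b,c=np.radians([q2,q2-q3,q2-q3+q4])
    return np.array([L*np.sin(a)+fx*np.cos(b)+fz*np.sin(b)+t*np.cos(c),h+L*np.cos(a)-fx*np.sin(b)+fz*np.cos(b)-t*np.sin(c)])
w=[1,.2,1]
f=least_squares(lambda m:np.concatenate([wi*(fk(m,*d[:3])-d[3:]) for wi,d in zip(w,D)]),[.35,.25,.34,.05,.25])
print("model",f.x.round(3),f.fun.round(4))
def ik(r,z,pitch):
    s=least_squares(lambda x:(fk(f.x,x[0],x[1],pitch-x[0]+x[1])-[r,z]),[-30,-30]); x=s.x
    return x.round(1),round(pitch-x[0]+x[1],1),abs(s.fun).max().round(4)
for pitch in (35,40,45,50,55):
    for al,lift in((-.07,0),(.016,0),(.016,.03)):
        d=np.array([np.cos(np.radians(pitch)),-np.sin(np.radians(pitch))])
        r,z=np.array([.5845,.107])+al*d+[0,lift]
        print(pitch,al,lift,*ik(r,z,pitch))
E
python3 kin.py
```

```text
[  7.2  -48.51 -45.23  46.06  -1.99  88.95]
model [0.437 0.165 0.517 0.033 0.449] [-0.     -0.     -0.      0.0001 -0.     -0.    ]
35 -0.07 0 [-55.1 -59.9] 30.1 0.0
35 0.016 0 [-37.  -58.5] 13.5 0.0
35 0.016 0.03 [-38.8 -55.9] 17.9 0.0
40 -0.07 0 [-49.2 -54. ] 35.2 0.0
40 0.016 0 [-34.1 -53.7] 20.4 0.0
40 0.016 0.03 [-35.6 -51. ] 24.6 0.0
45 -0.07 0 [-43.4 -48. ] 40.3 0.0
45 0.016 0 [-30.8 -48.7] 27.1 0.0
45 0.016 0.03 [-31.9 -45.9] 31.0 0.0
50 -0.07 0 [-37.6 -42.1] 45.6 0.0
50 0.016 0 [-27.  -43.6] 33.4 0.0
50 0.016 0.03 [-28.  -40.8] 37.2 0.0
55 -0.07 0 [-31.9 -36. ] 50.9 0.0
55 0.016 0 [-23.  -38.5] 39.5 0.0
55 0.016 0.03 [-23.8 -35.6] 43.2 0.0
```

```bash
cat >> h.py <<'E'
def tgt(a,along=0,up=0,lift=0,pitch=45):
    th=P[2]+a; R=Rn.from_euler("xyz",[180,-(90-pitch),np.degrees(th)],degrees=True)*Rn.from_euler("z",180,degrees=True)
    s=np.radians(40); rz=Rn.from_euler("z",th).apply([np.sin(s),0,np.cos(s)])
    return tw(P,fpt(a,.182,.107+lift))+R.apply([0,0,along])+up*rz,R
E
python3 - <<'E'
from h import *
delta(*tgt(0,-.07))
E
```

```text
ee [0.5133 0.0549 0.2126] [132.78   2.12  96.45] F [ 0.5 -0.2  0.5] t 4.35
travel mm [  6.9 -28.1  51.9] twist [ 0.0707 -0.0078 -1.4701] q [  7. -49. -45.  46.  -2.  89.]
```

```bash
python3 -m crank '[{"gripper":0,"travel":[7,-28,30],"twist":[0,0,0]},{"gripper":0,"travel":[0,0,10],"twist":[0.0088,-0.001,-0.1838]},{"gripper":0,"travel":[0,0,12],"twist":[0.0088,-0.001,-0.1838]},{"gripper":0,"travel":[0,0,0],"twist":[0.0088,-0.001,-0.1838]},{"gripper":0,"travel":[0,0,0],"twist":[0.0088,-0.001,-0.1838]},{"gripper":0,"travel":[0,0,0],"twist":[0.0088,-0.001,-0.1838]},{"gripper":0,"travel":[0,0,0],"twist":[0.0088,-0.001,-0.1838]},{"gripper":0,"travel":[0,0,0],"twist":[0.0088,-0.001,-0.1838]},{"gripper":0,"travel":[0,0,0],"twist":[0.0088,-0.001,-0.1838]},{"gripper":0,"travel":[0,0,0],"twist":[0,0,0]},{"gripper":0,"travel":[0,0,0],"twist":[0,0,0]}]'
python3 - <<'E'
from h import *
delta(*tgt(0,-.05))
E
```

```text
time: 5.72
ee_pos: [0.532, 0.0621, 0.1555]
tcp_rot: [179.7, 45.0, -180.0]
wrist_force: [0.6, -1.3, -0.5]
opening: -0.0
grasp_force: 0.0
ee [0.532  0.0621 0.1555] [ 179.72   44.99 -179.98] F [ 0.6 -1.3 -0.5] t 5.725
travel mm [-0.5 -0.3 19.1] twist [ 0.0005 -0.0002 -0.0044] q [ 10. -43. -48.  41.  -7.   7.]
```

```bash
python3 -m crank '[{"gripper":0,"travel":[0,0,15],"twist":[0,0,-0.004]},{"gripper":0,"travel":[0,0,19],"twist":[0,0,0]},{"gripper":0,"travel":[0,0,15],"twist":[0,0,0]},{"gripper":0,"travel":[0,0,0],"twist":[0,0,0]}]'
python3 - <<'E'
from h import *
delta(*tgt(0,.018))
t=bot.camera("top")[:,:,::-1];s=bot.camera("scene")[:,:,::-1]
a=cv2.resize(t[185:260,245:345],(400,300),interpolation=cv2.INTER_CUBIC)
b=cv2.resize(s[215:290+15,285:405],(533,400),interpolation=cv2.INTER_CUBIC)
a=cv2.copyMakeBorder(cv2.resize(a,(400,300)),0,100,0,0,0)[:, :400]
m=np.hstack([cv2.resize(a,(380,380)) if 0 else a[:, :], b])
m=cv2.resize(m,(800,int(m.shape[0]*800/m.shape[1])));cv2.imwrite("pics/m2.png",m)
E
```

```text
time: 6.22
ee_pos: [0.5663, 0.0621, 0.1193]
tcp_rot: [-179.9, 44.9, -179.4]
wrist_force: [1.4, 0.4, 0.9]
opening: 0.0
grasp_force: 0.0
ee [0.5663 0.0621 0.1193] [-179.87   44.85 -179.44] F [1.4 0.4 0.9] t 6.225
travel mm [-1.9 -0.1 37.2] twist [-0.     -0.0026  0.0022] q [  9. -36. -48.  33.  -6.   6.]
```

View pics/m2.png

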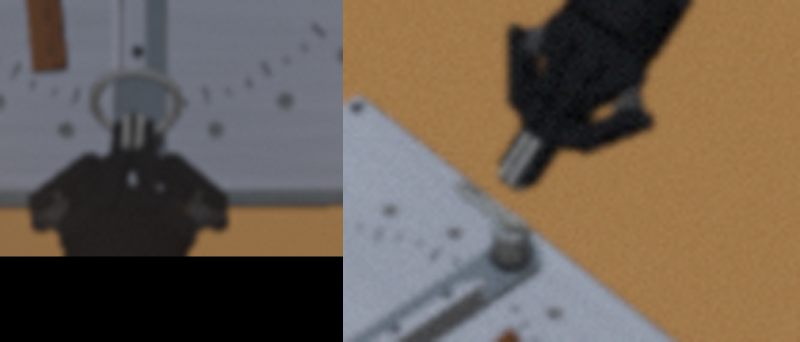

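The close-up has the shut fingers pointing at the ring opening, tip at about (133,130) against a ring centre of about (139,100). They sit about 2 mm left, so I'm correcting that and inserting.

```bash
python3 -m crank '[{"gripper":0,"travel":[-1,-2,0],"twist":[0,0,0]},{"gripper":0,"travel":[-1,0,8],"twist":[0,0,0]},{"gripper":0,"travel":[0,0,8],"twist":[0,0,0]},{"gripper":0,"travel":[0,0,5],"twist":[0,0,0]},{"gripper":0,"travel":[0,0,0],"twist":[0,0,0]}]'; python3 -m crank '[{"gripper":0,"travel":[0,0,8],"twist":[0,0,0]},{"gripper":0,"travel":[0,0,8],"twist":[0,0,0]},{"gripper":0,"travel":[0,0,0],"twist":[0,0,0]}]'
python3 - <<'E'
from h import *
delta(*tgt(0,.018,.009))
E
```

```text
time: 6.95
ee_pos: [0.5828, 0.0605, 0.1062]
tcp_rot: [-179.7, 44.9, -179.2]
wrist_force: [-0.6, -1.1, -0.1]
opening: -0.0004
grasp_force: 0.0
time: 7.32
ee_pos: [0.5941, 0.0605, 0.0947]
tcp_rot: [-179.7, 44.9, -179.2]
wrist_force: [-0.7, 0.3, -0.3]
opening: -0.0003
grasp_force: 0.0
ee [0.5941 0.0605 0.0947] [-179.68   44.9  -179.16] F [-0.7  0.3 -0.3] t 7.325
travel mm [-8.5  1.7 -0.6] twist [ 0.0002 -0.0018  0.0057] q [  9. -30. -48.  27.  -6.   5.]
```

```bash
python3 -m crank '[{"gripper":0,"travel":[-4,0,2],"twist":[0,0,0]},{"gripper":0,"travel":[-4,0,2],"twist":[0,0,0]},{"gripper":0,"travel":[0,0,0],"twist":[0,0,0]}]'; python3 -m crank '[{"gripper":0,"travel":[-1.4,0,-1.4],"twist":[0,0,0]},{"gripper":0,"travel":[-1.4,0,-1.4],"twist":[0,0,0]},{"gripper":0,"travel":[-1.4,0,-1.4],"twist":[0,0,0]},{"gripper":0,"travel":[0,0,0],"twist":[0,0,0]}]'; python3 -m crank '[{"gripper":0,"travel":[-1.4,0,-1.4],"twist":[0,0,0]},{"gripper":0,"travel":[-1.4,0,-1.4],"twist":[0,0,0]},{"gripper":0,"travel":[-1.4,0,-1.4],"twist":[0,0,0]},{"gripper":0,"travel":[0,0,0],"twist":[0,0,0]}]'
```

```text
time: 7.7
ee_pos: [0.6031, 0.0607, 0.0991]
tcp_rot: [-179.7, 45.0, -179.2]
wrist_force: [-0.4, -0.2, -0.1]
opening: -0.0002
grasp_force: 0.0
time: 8.2
ee_pos: [0.6025, 0.0607, 0.1043]
tcp_rot: [-179.7, 45.0, -179.2]
wrist_force: [-0.3, 0.4, -1.3]
opening: 0.0002
grasp_force: 0.6
time: 8.7
ee_pos: [0.6025, 0.0607, 0.1102]
tcp_rot: [-179.7, 44.9, -179.2]
wrist_force: [-1.4, -0.1, -4.2]
opening: -0.0002
grasp_force: 2.2
```

```bash
python3 -m crank '[{"gripper":0,"travel":[-1.4,0,-1.4],"twist":[0,0,0]},{"gripper":0,"travel":[-1.4,0,-1.4],"twist":[0,0,0]},{"gripper":0,"travel":[-1.4,0,-1.4],"twist":[0,0,0]},{"gripper":0,"travel":[-1.4,0,-1.4],"twist":[0,0,0]},{"gripper":0,"travel":[-1.4,0,-1.4],"twist":[0,0,0]},{"gripper":0,"travel":[0,0,0],"twist":[0,0,0]}]'
python3 - <<'E'
from h import *
F=[]
for n in ("top","scene"):
    im=bot.camera(n)[:,:,::-1]; F.append(im)
m=np.hstack([cv2.resize(F[0][185:260,245:345],(400,300),interpolation=cv2.INTER_CUBIC),cv2.resize(F[1][245:320,285:385],(400,300),interpolation=cv2.INTER_CUBIC)])
cv2.imwrite("pics/m3.png",m)
delta(*tgt(np.radians(15),.02,.01,.014))
E
```

```text
time: 9.45
ee_pos: [0.6026, 0.0607, 0.1203]
tcp_rot: [-179.7, 45.0, -179.2]
wrist_force: [-4.1, 1.5, -4.7]
opening: 0.0003
grasp_force: 3.0
ee [0.6026 0.0607 0.1202] [-179.7    44.96 -179.17] F [-3.2 -0.1 -5.2] t 9.55
travel mm [  0.9 -40.2   7.3] twist [-0.1847 -0.0011 -0.1796] q [  8. -29. -45.  30.  -6.   5.]
```

View pics/m3.png

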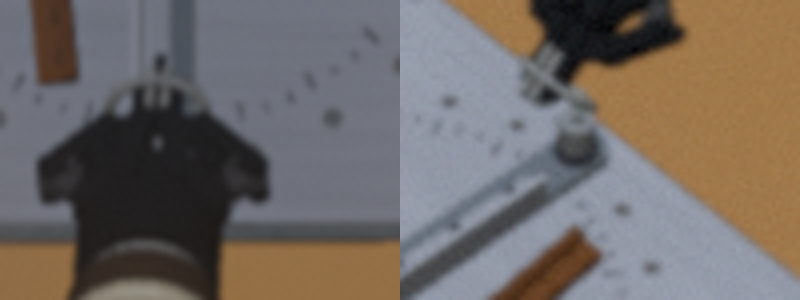

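The picture shows the fingers through the ring and the ring raised well above the barrel. A downward load of 5.2 N means about 15 mm of lift. Swinging now.

```bash
python3 -m crank '[{"gripper":0,"travel":[0.03,-3.5,0.03],"twist":[-0.0154,0,-0.0154]},{"gripper":0,"travel":[0.03,-3.5,0.03],"twist":[-0.0154,0,-0.0154]},{"gripper":0,"travel":[0.03,-3.5,0.03],"twist":[-0.0154,0,-0.0154]},{"gripper":0,"travel":[0.03,-3.5,0.03],"twist":[-0.0154,0,-0.0154]},{"gripper":0,"travel":[0.03,-3.5,0.03],"twist":[-0.0154,0,-0.0154]},{"gripper":0,"travel":[0.03,-3.5,0.03],"twist":[-0.0154,0,-0.0154]},{"gripper":0,"travel":[0.03,-3.5,0.03],"twist":[-0.0154,0,-0.0154]},{"gripper":0,"travel":[0.03,-3.5,0.03],"twist":[-0.0154,0,-0.0154]},{"gripper":0,"travel":[0.03,-3.5,0.03],"twist":[-0.0154,0,-0.0154]},{"gripper":0,"travel":[0.03,-3.5,0.03],"twist":[-0.0154,0,-0.0154]},{"gripper":0,"travel":[0.03,-3.5,0.03],"twist":[-0.0154,0,-0.0154]},{"gripper":0,"travel":[0,0,0],"twist":[0,0,0]}]'
python3 - <<'E'
from h import *
F=[bot.camera(n)[:,:,::-1] for n in ("top","scene")]
m=np.hstack([cv2.resize(F[0][130:255,245:370],(400,400),interpolation=cv2.INTER_CUBIC),cv2.resize(F[1][240:340,255:355],(400,400),interpolation=cv2.INTER_CUBIC)])
cv2.imwrite("pics/m4.png",m)
for a in (13,15):
  for r,z in((.166,.067),(.1,.067)):print(a,r,((proj("top",tw(P,fpt(np.radians(a),r,z)))-[245,130])*3.2).round(0))
  print(a,"barrel",[((proj("scene",tw(P,fpt(np.radians(a),.2,z)))-[255,240])*4).round(0) for z in (.046,.076)])
delta(*tgt(np.radians(15),.02,.01,.014))
E
```

```text
time: 11.05
ee_pos: [0.6074, 0.022, 0.12]
tcp_rot: [-179.7, 44.9, -165.5]
wrist_force: [-0.4, -0.8, -5.5]
opening: -0.0002
grasp_force: 2.0
13 0.166 [180. 248.]
13 0.1 [159. 161.]
13 barrel [array([245., 137.]), array([245., 106.])]
15 0.166 [187. 246.]
15 0.1 [164. 160.]
15 barrel [array([236., 133.]), array([236., 102.])]
ee [0.6073 0.0222 0.12  ] [-179.69   44.92 -165.5 ] F [-1.3 -1.1 -5.1] t 11.15
travel mm [ 4.  -1.7  3.7] twist [-0.0161 -0.0014 -0.0108] q [ -4. -28. -43.  31.  12. -13.]
```

View pics/m4.png

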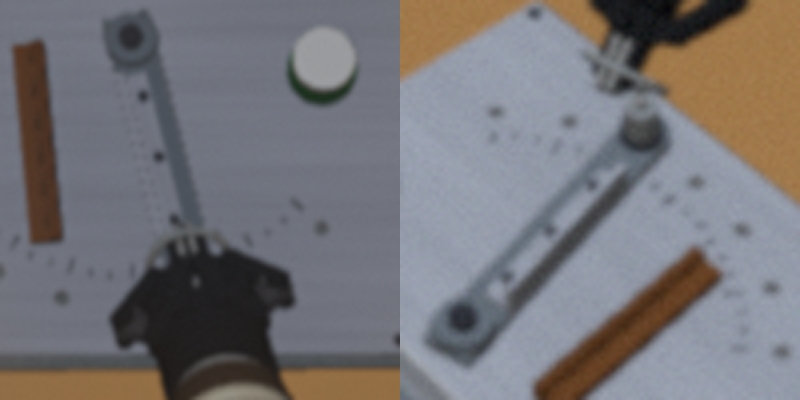

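The picture shows the fence swung, with the barrel at about (642,118). That is about 13.7°, which agrees with the tool's yaw change. One more step of 1.25° is needed before lowering.

```bash
python3 -m crank '[{"gripper":0,"travel":[0.03,-1.8,0.03],"twist":[-0.0077,0,-0.0077]},{"gripper":0,"travel":[0.03,-1.7,0.03],"twist":[-0.0077,0,-0.0077]},{"gripper":0,"travel":[0,0,0],"twist":[0,0,0]},{"gripper":0,"travel":[1.4,0,1.4],"twist":[0,0,0]},{"gripper":0,"travel":[1.4,0,1.4],"twist":[0,0,0]},{"gripper":0,"travel":[1.4,0,1.4],"twist":[0,0,0]},{"gripper":0,"travel":[0,0,0],"twist":[0,0,0]}]'; python3 -m crank '[{"gripper":0,"travel":[1.4,0,1.4],"twist":[0,0,0]},{"gripper":0,"travel":[1.4,0,1.4],"twist":[0,0,0]},{"gripper":0,"travel":[1.4,0,1.4],"twist":[0,0,0]},{"gripper":0,"travel":[0,0,0],"twist":[0,0,0]}]';  python3 -m crank '[{"gripper":0,"travel":[1.4,0,1.4],"twist":[0,0,0]},{"gripper":0,"travel":[1.4,0,1.4],"twist":[0,0,0]},{"gripper":0,"travel":[0,0,0],"twist":[0,0,0]}]'
```

```text
time: 12.02
ee_pos: [0.6082, 0.0192, 0.1139]
tcp_rot: [-179.7, 44.9, -164.2]
wrist_force: [-0.4, -0.2, -4.3]
opening: -0.0005
grasp_force: 2.0
time: 12.52
ee_pos: [0.6082, 0.0192, 0.108]
tcp_rot: [-179.7, 44.9, -164.2]
wrist_force: [-1.5, -0.4, -3.8]
opening: 0.0003
grasp_force: 1.7
time: 12.9
ee_pos: [0.6086, 0.0192, 0.1048]
tcp_rot: [-179.7, 45.0, -164.2]
wrist_force: [-0.9, -0.6, -1.6]
opening: -0.0002
grasp_force: 0.8
```

Still carrying load at a lift of about 3 mm means the pin has entered the hole. I'll lower to the middle of the ring and check.

```bash
python3 -m crank '[{"gripper":0,"travel":[2,0,0],"twist":[0,0,0]},{"gripper":0,"travel":[2.5,0,-1],"twist":[0,0,0]},{"gripper":0,"travel":[2.5,0,-1],"twist":[0,0,0]},{"gripper":0,"travel":[2,0,0],"twist":[0,0,0]},{"gripper":0,"travel":[0,0,0],"twist":[0,0,0]}]'
python3 - <<'E'
from h import *
F=[bot.camera(n)[:,:,::-1] for n in ("top","scene")]
m=np.hstack([cv2.resize(F[0][185:260,255:355],(400,300),interpolation=cv2.INTER_CUBIC),cv2.resize(F[1][230:305,275:375],(400,300),interpolation=cv2.INTER_CUBIC)])
cv2.imwrite("pics/m5.png",m)
for l in(0,.005,.01):print("ring pts in scene half",l,[((proj("scene",tw(P,fpt(np.radians(15),r,z+l)))-[275,230])*4+[400,0]).round(0) for r,z in((.198,.085),(.164,.129))])
delta(*tgt(np.radians(15),.016,0,0))
E
```

```text
time: 13.52
ee_pos: [0.6006, 0.017, 0.0991]
tcp_rot: [-179.7, 44.9, -164.2]
wrist_force: [0.4, -0.7, 0.7]
opening: 0.0003
grasp_force: 0.0
ring pts in scene half 0 [array([554., 134.]), array([526., 118.])]
ring pts in scene half 0.005 [array([554., 129.]), array([525., 112.])]
ring pts in scene half 0.01 [array([554., 124.]), array([525., 107.])]
ee [0.6007 0.0171 0.0993] [-179.71   44.94 -164.2 ] F [-0.6 -1.2 -0.5] t 13.625
travel mm [3.8 1.6 1.3] twist [ 0.0002 -0.001   0.0052] q [ -5. -28. -46.  29.  14. -15.]
```

View pics/m5.png

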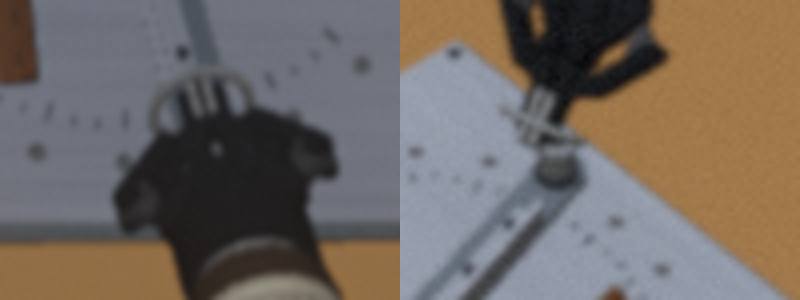

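The ring sits low on the barrel, the fingers are unloaded inside it, and the pin looks home. Withdrawing now.

```bash
python3 -m crank '[{"gripper":0,"travel":[3,1,0],"twist":[0,0,0]},{"gripper":0,"travel":[0,0,-6],"twist":[0,0,0]},{"gripper":0,"travel":[0,0,-8],"twist":[0,0,0]},{"gripper":0,"travel":[0,0,-8],"twist":[0,0,0]},{"gripper":0,"travel":[0,0,-10],"twist":[0,0,0]},{"gripper":0,"travel":[0,0,-15],"twist":[0,0,0]},{"gripper":0,"travel":[0,0,-20],"twist":[0,0,0]},{"gripper":0,"travel":[-25,0,-12],"twist":[0,0,0]},{"gripper":0,"travel":[-25,0,-10],"twist":[0,0,0]},{"gripper":0,"travel":[0,0,0],"twist":[0,0,0]},{"gripper":0,"travel":[0,0,0],"twist":[0,0,0]}]'
python3 - <<'E'
from h import *
F=[bot.camera(n)[:,:,::-1] for n in ("top","scene")]
m=np.hstack([cv2.resize(F[0][125:250,245:370],(400,400),interpolation=cv2.INTER_CUBIC),cv2.resize(F[1][230:305,275:350],(400,400),interpolation=cv2.INTER_CUBIC)])
cv2.imwrite("pics/m6.png",m)
for l in(0,.01):print(l,[((proj("scene",tw(P,fpt(np.radians(15),r,z+l)))-[275,230])*400/75+[400,0]).round(0) for r,z in((.198,.085),(.164,.129))],[((proj("top",tw(P,fpt(np.radians(15),r,z+l)))-[245,125])*3.2).round(0) for r,z in((.198,.085),(.164,.129))])
delta(*tgt(np.radians(15),-.07))
E
```

```text
time: 15.0
ee_pos: [0.5711, 0.0104, 0.1943]
tcp_rot: [-179.8, 44.9, -164.2]
wrist_force: [-0.2, 0.1, -0.8]
opening: 0.0002
grasp_force: 0.0
0 [array([606., 179.]), array([567., 157.])] [array([198., 301.]), array([184., 247.])]
0.01 [array([606., 165.]), array([567., 142.])] [array([198., 300.]), array([184., 245.])]
ee [0.5711 0.0104 0.1938] [-179.77   44.83 -164.25] F [ 0.  -0.1 -0.1] t 15.1
travel mm [49.2  0.4  3.8] twist [ 0.0006 -0.003   0.0046] q [ -7. -35. -39.  43.  15. -16.]
```

View pics/m6.png

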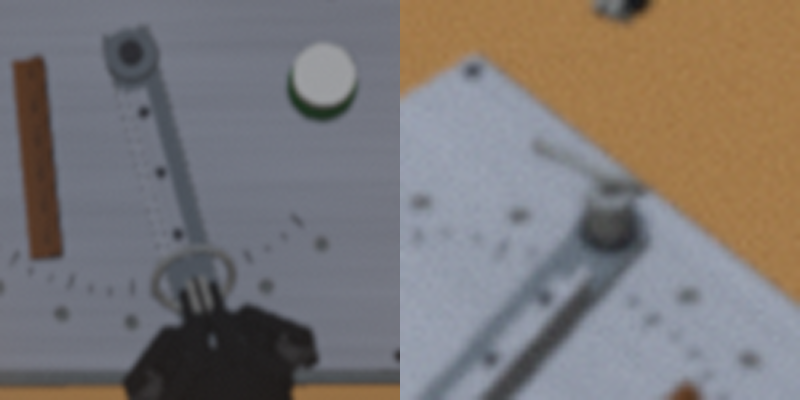

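The fingers are clear and the ring is at its pin-home height: the bar passes through (606,179) and (567,157), as predicted for zero lift at 15°. The moulding and jar have not moved.

```bash
python3 -c "
from workcell import bot
print(bot.job_done())"
```

```text
the job is handed in; nothing more can be done
None
```

The fence is one hole to the right (about 15°) with the pin seated at its home height, the arm is clear of everything, and the job was handed in at about 15 s; no verdict was returned.

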